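# Aim the bench magnifier at a stamp block

## Task

Aim the bench magnifier at the middle of the wooden stamp block that lies on the cork mat: swivel it on its foot and tilt its round lens, by the ball knob, until the line straight through the lens's centre, square to the glass, meets the block. Leave the block and the small loose things around where they are, do not press on the glass, and let go when it is set.

Things in the scene. Friction and masses are not known exactly. Their poses are not given: they have to be found in the camera images.
- stand: Grey round foot of the bench magnifier, 124 mm across, fixed to the table; it does not move. Origin: centre of its underside, on the swivel's upright axis. Its -x axis is the way the magnifier faces when the swivel reads 0.
- swivel (a joint): Turn of the magnifier's column on its foot, rad: 0 facing the foot's -x axis, growing counter-clockwise seen from above; stops at -1.3 and 1.3. Stiff: about 0.15 N m of friction, stays where it is left.
- hood (a point): Centre of the white lamp hood over the lens, 44 x 130 x 34 mm, carried by the 18 mm column and turning with the swivel; it spans 16 to 60 mm ahead of the swivel axis and 275 to 309 mm above the table. It blocks a gripper coming straight down on the knob: lean in from the front (the side the magnifier faces), 30 to 45 degrees from upright. A fork holds the lens at both sides. x: backward; z: up.
- tilt (a joint): Tilt of the lens head in the fork, rad: 0 with the lens upright, looking level ahead; growing as its top and knob lean forward and the lens looks down by that angle; stops at -0.2 and 1.15. The level tilt axis runs through the lens's centre. About 0.12 N m of friction, stays where it is left.
- lens_center (a point): Centre of the round lens (glass 92 mm across in a black rim 116 mm across, 14 mm thick), 150 mm above the table, 65 mm ahead of the swivel axis. -x: the way the lens looks, square to the glass; y: along the tilt axis; z: in the plane of the lens, towards the knob.
- knob_center (a point): Centre of the black ball knob, 26 mm in diameter, on a 10 mm stalk on the rim, 88 mm from the lens's centre along the lens's z axis. Grip it here; the ball can turn between the fingers. Same axes as the lens.
- glass: The lens's glass disc, 92 mm across, 6 mm thick, in the rim; origin at its centre. Not to be pressed: at most 3 N.
- mat: Plain brown cork mat, 90 x 110 x 6 mm, fixed on the table in front of the magnifier, left or right of its middle, its centre 220 to 275 mm from the swivel axis. Origin: centre of its underside.
- block: The flat wooden stamp block, a rectangle 45 x 68 x 20 mm lying on the cork mat. Origin: centre of its underside, 6 mm above the table; z up. Loose. (Other small craft things lie about; only this one is on the mat.)
- block_center (a point): The middle of the stamp block, 10 mm above its underside: the point to aim at.
- tin: Round mustard-coloured tin, 64 mm across, 34 mm high, loose, in front of the magnifier on the other side from the mat; origin: centre of its underside. Not to be moved.
- vial: Small clear vial with a white cap, 26 mm across, 53 mm high, standing loose to the right; origin: centre of its underside. Not to be moved.
- teal_roll: Small roll of tape, 54 mm across, 18 mm high, lying loose to the left; origin: centre of its underside. Not to be moved.
Things that resemble listed ones, but are neither listed nor needed, are in the scene too. Leave any black look-alike of the block alone.

How it is judged:
By the outcome, as a careful person would: the job done as asked, in the order asked, and still so for the second after the job is handed in, with the robot touching nothing.
It also fails if it takes over 35 s, if anything falls off the work surface, if the arm or the gripper's body presses on something with over 40 N, if the wrist force passes 120 N, or if a joint passes its speed limit or range.

## Robot

A 6-joint arm with a two-finger parallel gripper is mounted at the origin on the work surface; the furniture and walls round the work are solid. World frame = base frame: x ahead of the robot, y to its left, z up, the work surface at z = 0. Lengths are in m, angles in degrees, forces in N, time in s.
With the tool pointing down it reaches from about 0.35 to 0.875 m from the base axis. Payload 4.2 kg.
Tool frame: the origin (TCP) lies midway between the tips of the shut fingers; the grasp point (between the pads) lies 19 mm behind it; z points along the fingers, y is the line along which they close (so a half turn about z gives the same grasp; the last joint's range is limited). The gripper opens to 87 mm and grips with 3 to 60 N. Pads are 19 mm wide; open, the fingers measure 117 mm over their backs; the gripper's body (75 mm by 190 mm) begins 51 mm behind the grasp point.
Start: joints at [-55.829, 22.042, 0.453, 0, -68.411, -14.817], TCP at [0.207, -0.59, 0.223] pointing down, gripper open.
Joint ranges: [-179.83, 179.83], [-69.29, 118.12], [-61.27, 80.66], [-181.25, 117.63], [-171.15, -9.14], [-177.46, 177.46]. Speed limits (degrees/s): [159.86, 159.86, 180, 180, 180, 180].

## Interface

Orientations are given as [roll, pitch, yaw] about the fixed x, y, z axes, in that order (R = Rz(yaw) Ry(pitch) Rx(roll)).
In Python, from workcell import env gives the robot as it stands. The module is installed in compiled form; this text tells all that it offers. Calls block until the motion is done:
- env.goto(position, orientation): joint-space move of the TCP to a pose.
- env.move_straight(position, rotation=None, rate=0.15, force_limit=None): straight line of the TCP; rotation=None keeps the orientation; rate is the mean speed in m/s. With force_limit (N) it stops when the force on the tool has changed by that much, and returns True; else False.
- env.set_joints(angles): joint-space move.
- env.gripper_to(opening, grasp_force=None): opening from 0.0 (shut) to 1.0 (fully open); grasp_force is the grip in N (None keeps the last); returns when the fingers have stopped.
- env.dwell(seconds).
- env.inverse_kinematics(position, orientation): joint angles nearest the present ones, or None.
- env.read_state(): the state.
- env.grab_frame(name): name is "scene" or "top" or "wrist"; returns a dict with "image" (480x640x3 uint8, blue, green, red), "fx", "fy", "cx", "cy" (pixels), "position" and "orientation" of the camera in the world. Camera axes: x right, y up, looking along -z (the intrinsics and any distortion apply to the point x, -y, -z); pixel columns grow to the right and rows downward; lengths in m; the calibration is good to about 2 mm. A picture is of the moment at which its call begins. There is no depth.
A pose or a line that the arm cannot do raises env.Unreachable and nothing moves.
- env.close_job(): hands the job in; it is judged then, once.
Trained networks look in a picture, given as the dict that the camera call returned (one of the last four; its "shot" number tells which), for a name from the list of things; names that differ only in an ending like _2 or _b are one class to them, and where a whole thing is asked for, a point or a joint stands for the part that bears it (a point fixed in the world has none). Each returns a list of dicts, best first, with "score" (0 to 1); they miss things now and then, are a little off and sometimes report something else, mostly with a low value. They report only what shows in the picture. A call takes as long as a camera call. They do not tell look-alikes from the thing itself.
- env.search_frame(picture, thing): "xyz" ([x, y, z] in m, in world coordinates, good to about 4 mm: the middle of the surface that is visible of it).
- env.trace(picture, thing): "mask" (480x640 bool, what is visible of it).
The state is a dict: "clock": time; "joint_positions": joint angles; "qvel": joint speeds; "joint_torque": joint torques, N m; "position": TCP position; "tool_rot": TCP orientation; "force": force on the tool from outside, world axes, zero at the start; "wrist_torque": the same for the moment, N m; "opening": opening from 0.0 (shut) to 1.0 (fully open); "finger_force": force on a finger pad.
Only numpy, scipy, OpenCV 4.12 (cv2) and the standard library are available. Lean on these libraries where they do the work, as an engineer would, in place of code of your own. Each camera call takes 0.05 s, during which the arm holds its last target. There are 200 camera calls.

## Working session

There is one attempt and no reset: what is moved stays moved. The work goes in short steps, each a Python script; the robot and the scene stay as the last script left them, time stands still between calls to the robot, and variables do not carry over. Pictures are saved under pics/ and viewed, at most 10 in all, crops included, and the job is handed in when it is done.

```bash
mkdir -p pics; python3 - <<'E'
from workcell import env
import cv2,numpy as np
for n in ["scene","top"]:
    f=env.grab_frame(n); cv2.imwrite(f"pics/{n}1.png",f["image"])
    print(n,f["fx"],f["fy"],f["cx"],f["cy"],f["position"],f["orientation"],[k for k in f])
    for t in ["stand","hood","lens_center","knob_center","mat","block","tin","vial","teal_roll"]:
        print(t,[(np.round(d["xyz"],3).tolist(),round(d["score"],2)) for d in env.search_frame(f,t)[:3]])
print(env.read_state()["clock"])
E
```

```text
scene 468.28227486193276 468.28227486193276 316.01396930541864 237.06346508333988 [-0.1862613  -0.80159514  0.60928229] [ 61.56258057   1.46727424 -55.55510969] ['image', 'fx', 'fy', 'cx', 'cy', 'position', 'orientation', 'shot']
stand [([0.581, -0.378, 0.016], 0.87)]
hood [([0.573, -0.338, 0.134], 0.62)]
lens_center [([0.566, -0.34, 0.132], 0.58), ([0.575, -0.339, 0.133], 0.32)]
knob_center [([0.566, -0.34, 0.129], 0.6)]
mat [([0.335, -0.308, 0.007], 0.68), ([0.483, -0.175, 0.036], 0.17)]
block [([0.295, -0.453, 0.019], 0.9), ([0.352, -0.321, 0.024], 0.81)]
tin [([0.483, -0.177, 0.033], 0.72)]
vial [([0.472, -0.606, 0.032], 0.68), ([0.554, -0.348, 0.136], 0.17)]
teal_roll [([0.551, -0.079, 0.02], 0.69)]
top 487.9012665425193 487.9012665425193 318.2626107560387 232.1657531685227 [ 0.3372387  -0.33513756  1.14439973] [  8.83343413   0.75412107 -91.68868338] ['image', 'fx', 'fy', 'cx', 'cy', 'position', 'orientation', 'shot']
stand [([0.569, -0.367, 0.302], 0.86)]
hood [([0.566, -0.368, 0.308], 0.91), ([0.354, -0.311, 0.025], 0.47)]
lens_center [([0.537, -0.346, 0.196], 0.67)]
knob_center [([0.537, -0.345, 0.199], 0.76)]
mat [([0.344, -0.303, 0.005], 0.57)]
block [([0.354, -0.307, 0.026], 0.75), ([0.306, -0.433, 0.016], 0.74)]
tin [([0.496, -0.174, 0.035], 0.78)]
vial [([0.474, -0.591, 0.053], 0.49), ([0.353, -0.308, 0.025], 0.22), ([0.57, -0.366, 0.302], 0.2)]
teal_roll [([0.549, -0.077, 0.022], 0.88)]
1.0
```

View pics/scene1.png

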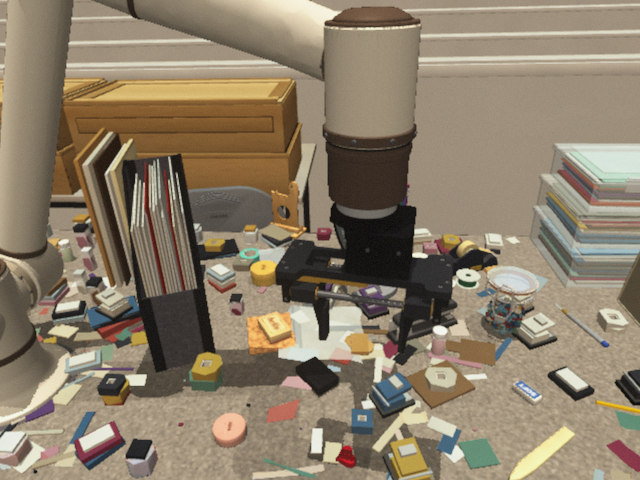

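View pics/top1.png

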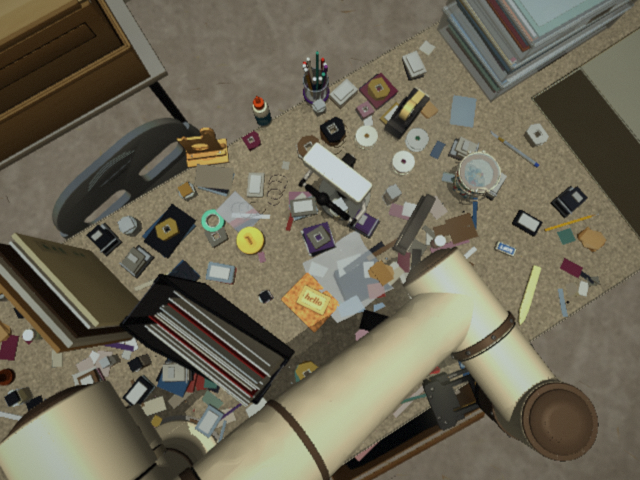

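Candidates for the block: the wooden "hello" block on the orange-brown mat (top 313,299; scene 274,327), and the black block (scene 317,375; top ~373,320), which is the look-alike. I choose the one on the mat. The crop will check it.

```bash
python3 - <<'E'
import cv2
i=cv2.imread("pics/top1.png")[120:345,235:435]
cv2.imwrite("pics/c1.png",cv2.resize(i,None,fx=2.66,fy=2.66,interpolation=cv2.INTER_CUBIC))
E
```

```text
(no output)
```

View pics/c1.png

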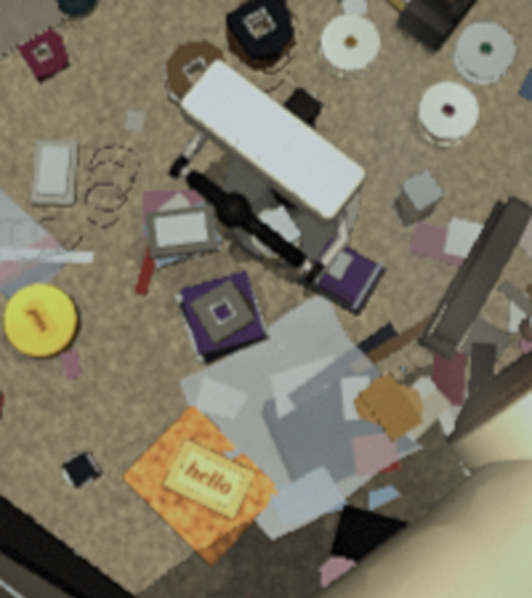

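The crop shows the wooden "hello" block on the cork mat at crop (208,480) = top (313,300), so the choice is confirmed. The hood is at crop (274,139) and the knob at (235,207).

```bash
cat > h.py <<'E'
from workcell import env
import cv2,numpy as np
from scipy.spatial.transform import Rotation as Ro
def ray(f,uv):
    d=np.array([(uv[0]-f["cx"])/f["fx"],-(uv[1]-f["cy"])/f["fy"],-1.])
    return np.array(f["position"]),Ro.from_euler("xyz",f["orientation"],degrees=True).apply(d)
def plane(f,uv,z):
    p,d=ray(f,uv); return p+d*(z-p[2])/d[2]
def proj(f,X):
    c=Ro.from_euler("xyz",f["orientation"],degrees=True).inv().apply(np.array(X)-f["position"])
    return np.array([f["cx"]-f["fx"]*c[0]/c[2],f["cy"]+f["fy"]*c[1]/c[2]])
def rect(m,f,z):
    (c,s,a)=cv2.minAreaRect(np.argwhere(m)[:,::-1].astype(np.float32))
    return np.array([plane(f,p,z) for p in cv2.boxPoints((c,s,a))])
E
python3 - <<'E'
from h import *
np.set_printoptions(precision=4,suppress=True)
f=env.grab_frame("top"); im=f["image"]
def white(m):
    n,l,s,c=cv2.connectedComponentsWithStats(m.astype(np.uint8)); k=l[172,338]; return l==k
H=white((im.min(2)>165))
P=rect(H,f,.309); print("hood",H.sum(),P[:,:2],P.mean(0),[np.linalg.norm(P[i]-P[i-1]) for i in (1,2)])
for t,z in [("block",.026),("mat",.006),("stand",0.0)]:
    for d in env.trace(f,t)[:2]:
        m=d["mask"]; R=rect(m,f,z); print(t,d["score"],m.sum(),R.mean(0),[np.linalg.norm(R[i]-R[i-1]) for i in (1,2)])
        cen=np.argwhere(m).mean(0)[::-1]; print(cen,plane(f,cen,z))
C=[(217,60),(363,168),(330,220),(183,108)]
Q=np.array([plane(f,(235+x/2.66,120+y/2.66),.309) for x,y in C]);print("manual",Q.mean(0),[np.linalg.norm(Q[i]-Q[i-1]) for i in (1,2)])
L=(P if True else Q)
# axis: long edge
e=[P[1]-P[0],P[2]-P[1]]; e=max(e,key=np.linalg.norm)[:2]; e/=np.linalg.norm(e)
h=np.array([-e[1],e[0]]); h*=-np.sign(h[0])
S=P.mean(0)[:2]-.038*h; b=plane(f,(313.2,300.5),.026)[:2]
print("h",h,np.degrees(np.arctan2(h[1],h[0])),"S",S,"block",b,b-S,np.linalg.norm(b-S),np.degrees(np.arctan2(*(b-S)[::-1])))
for z in(.22,.23,.235): print("knob",plane(f,(323.3,197.8),z)[:2],(plane(f,(323.3,197.8),z)[:2]-S)@h)
E
```

```text
hood 1568 [[ 0.5997 -0.3039]
 [ 0.6317 -0.329 ]
 [ 0.5497 -0.4252]
 [ 0.5186 -0.3999]] [ 0.5749 -0.3645  0.309 ] [np.float64(0.04073672353702459), np.float64(0.12641631822408647)]
block 0.69 341 [ 0.3034 -0.4424  0.026 ] [np.float64(0.042309245858011546), np.float64(0.05205996581162576)]
[371.0762 320.0264] [ 0.3074 -0.4386  0.026 ]
block 0.6 607 [ 0.3565 -0.3103  0.026 ] [np.float64(0.04646244241525549), np.float64(0.06919178008120137)]
[313.2702 299.9226] [ 0.3561 -0.3096  0.026 ]
mat 0.8 1207 [ 0.3527 -0.3043  0.006 ] [np.float64(0.08984069582278408), np.float64(0.11113666042212599)]
[309.2991 302.8302] [ 0.3501 -0.2998  0.006 ]
stand 0.67 3209 [ 0.6386 -0.3731  0.    ] [np.float64(0.14887626917266802), np.float64(0.20301108851729266)]
[337.0577 183.077 ] [ 0.6337 -0.3741  0.    ]
manual [ 0.5736 -0.3652  0.309 ] [np.float64(0.12211774954386193), np.float64(0.04150078158631577)]
h [-0.7609  0.6489] 139.54306851389882 S [ 0.6038 -0.3891] block [ 0.3548 -0.3094] [-0.249   0.0797] 0.26145359361409226 162.24762394175943
knob [ 0.5483 -0.339 ] 0.07481475181613677
knob [ 0.546  -0.3389] 0.07657873118728628
knob [ 0.5449 -0.3389] 0.07746072087286096
```

```bash
python3 - <<'E'
from h import *
from scipy.optimize import minimize_scalar
np.set_printoptions(precision=3,suppress=True)
s=env.grab_frame("scene"); t=env.grab_frame("top")
def top(uvb,uvt):
    b=plane(s,uvb,0)
    r=minimize_scalar(lambda z:np.linalg.norm(proj(s,[b[0],b[1],z])-uvt),bounds=(0,.5),method="bounded"); return b,r.x,proj(t,[b[0],b[1],r.x])
print(top((163,369),(135,160)),top((212,352),(182,155)))
S=np.array([.604,-.389])
for name,hd,tl,bk,lean in [("look",139.5,8,.2,42),("grasp",139.5,8,0,42),("mid",151,20,0,42),("end",162.2,34.3,0,42),("end-back",162.2,34.3,.12,42)]:
    h=np.array([np.cos(np.radians(hd)),np.sin(np.radians(hd)),0]); z=np.array([0,0,1.]); T=np.radians(tl); l=np.radians(lean)
    k=np.r_[S,.15]+h*(.065+.088*np.sin(T))+z*.088*np.cos(T)
    a=-h*np.sin(l)-z*np.cos(l); y=np.cross(z,h)
    for sg in(1,-1):
        R=np.c_[np.cross(sg*y,a),sg*y,a]; o=Ro.from_matrix(R).as_euler("xyz",degrees=True)
        q=env.inverse_kinematics(k+a*(.019-bk),o); print(name,k,sg,o,None if q is None else np.array(q))
E
```

```text
(array([ 0.171, -0.2  ,  0.   ]), np.float64(0.3892669185900342), array([237.08 , 424.503])) (array([ 0.252, -0.243,  0.   ]), np.float64(0.38711303822778836), array([265.512, 367.196]))
look [ 0.545 -0.339  0.237] 1 [180.  -42.  -40.5] [ -3.667 -12.085 -42.748  47.613 -32.894  18.286]
look [ 0.545 -0.339  0.237] -1 [-180.    42.   139.5] [  -3.667  -12.085  -42.748   47.613  -32.894 -161.714]
grasp [ 0.545 -0.339  0.237] 1 [180.  -42.  -40.5] None
grasp [ 0.545 -0.339  0.237] -1 [-180.    42.   139.5] None
mid [ 0.521 -0.343  0.233] 1 [180. -42. -29.] None
mid [ 0.521 -0.343  0.233] -1 [-180.   42.  151.] None
end [ 0.495 -0.354  0.223] 1 [180.  -42.  -17.8] [-22.325   8.647 -27.751 -14.62  -12.071 107.676]
end [ 0.495 -0.354  0.223] -1 [180.   42.  162.2] [-22.325   8.647 -27.751 -14.62  -12.071 -72.324]
end-back [ 0.495 -0.354  0.223] 1 [180.  -42.  -17.8] [-22.84   -5.227 -29.942  -8.435 -23.623 101.487]
end-back [ 0.495 -0.354  0.223] -1 [180.   42.  162.2] [-22.84   -5.227 -29.942  -8.435 -23.623 -78.513]
```

```bash
cat >> h.py <<'E'
S=np.array([.604,-.389]); Z=np.array([0,0,1.])
def hv(d): d=np.radians(d); return np.array([np.cos(d),np.sin(d),0])
def knob(hd,tl):
    T=np.radians(tl); return np.r_[S,.15]+hv(hd)*(.065+.088*np.sin(T))+Z*.088*np.cos(T)
def tool(k,az,lean,bk=0,sg=1):
    l=np.radians(lean); a=-hv(az)*np.sin(l)-Z*np.cos(l); y=sg*np.cross(Z,hv(az))
    R=np.c_[np.cross(y,a),y,a]
    return k+a*(.019-bk), Ro.from_matrix(R).as_euler("xyz",degrees=True), R
def clear(k,hd,R,bk=0):
    g=np.stack(np.meshgrid(np.linspace(-.0375,.0375,6),np.linspace(-.095,.095,14),np.linspace(-.2,-.051,12),indexing="ij"),-1).reshape(-1,3)
    w=k+(g-[0,0,bk])@R.T; d=w-np.r_[S,0]
    h=hv(hd); q=np.c_[d@h,d@np.cross(Z,h),w[:,2]]
    lo,hi=np.array([.016,-.065,.275]),np.array([.06,.065,.309])
    return np.linalg.norm(np.maximum(0,np.maximum(lo-q,q-hi)),axis=1).min()
E
python3 - <<'E'
from h import *
np.set_printoptions(precision=0,suppress=True)
for name,hd,tl in [("grasp",139.5,8),("mid",151,20),("end",162.2,34.3)]:
  print(name)
  for lean in (28,32,36,40):
    for off in (-20,-10,0,10,20,30,40):
      k=knob(hd,tl);p,o,R=tool(k,hd+off,lean); q=env.inverse_kinematics(p,o)
      p2,o2,_=tool(k,hd+off,lean,.1); q2=env.inverse_kinematics(p2,o2)
      if q is not None and q2 is not None: print(lean,off,round(clear(k,hd,R)*1000),np.array(q),np.array(q2))
E
```

```text
grasp
28 -20 0 [-11.  14. -30.  40. -34.  10.] [ -6.   7. -24.  32. -47.  16.]
28 -10 0 [-13.  13. -30.  37. -29.  23.] [ -7.   5. -25.  28. -43.  29.]
28 0 8 [-14.  12. -29.  29. -26.  40.] [-10.   4. -24.  22. -40.  45.]
28 10 0 [-15.  12. -25.  17. -26.  61.] [-13.   4. -21.  13. -39.  64.]
28 20 0 [-17.  13. -20.   4. -29.  83.] [-16.   4. -17.   3. -41.  84.]
28 30 0 [-20.  14. -15.  -8. -34. 104.] [-20.   5. -12.  -7. -45. 103.]
28 40 0 [-23.  15. -10. -16. -40. 122.] [-25.   7.  -7. -14. -51. 121.]
32 -20 0 [-13.  13. -35.  53. -30.  -2.] [ -5.   5. -30.  40. -43.   7.]
32 -10 1 [-15.  12. -37.  52. -23.   9.] [ -7.   3. -31.  37. -37.  20.]
32 0 12 [-16.  11. -36.  45. -18.  25.] [-10.   2. -31.  30. -33.  37.]
32 10 1 [-15.  11. -32.  27. -18.  51.] [-12.   2. -27.  18. -32.  58.]
32 20 0 [-17.  12. -24.   5. -23.  82.] [-16.   2. -22.   4. -34.  83.]
32 30 0 [-20.  13. -17. -10. -29. 107.] [-21.   4. -15.  -9. -40. 106.]
32 40 0 [-24.  14. -11. -20. -37. 127.] [-26.   6.  -9. -18. -47. 125.]
36 -20 0 [-16.  12. -40.  68. -26. -15.] [ -5.   4. -35.  49. -40.  -2.]
36 -10 5 [
[... 3294 characters left out ...]
-7. -18. 100.] [-22.  -1. -26.  -5. -29.  98.]
36 10 43 [-27.  11. -18. -24. -29. 127.] [-29.   1. -18. -20. -39. 124.]
36 20 29 [-32.  12. -13. -32. -38. 145.] [-36.   4. -11. -29. -48. 142.]
36 30 15 [-35.  15.  -8. -36. -47. 158.] [-40.   8.  -6. -33. -57. 156.]
36 40 3 [-37.  17.  -4. -38. -55. 168.] [-43.  12.  -0. -36. -66. 166.]
40 0 59 [-22.   9. -28. -11. -14. 104.] [-22.  -3. -29.  -7. -24. 100.]
40 10 47 [-29.  10. -18. -31. -27. 135.] [-31.   0. -19. -26. -36. 130.]
40 20 33 [-34.  12. -13. -39. -37. 152.] [-39.   4. -12. -35. -47. 149.]
40 30 19 [-38.  15.  -8. -42. -47. 164.] [-43.   8.  -6. -39. -57. 162.]
40 40 6 [-40.  17.  -4. -43. -56. 173.] [-46.  12.  -1. -41. -66. 171.]
```

```bash
python3 - <<'E'
from h import *
p=np.array(env.read_state()["position"]); env.goto([p[0],p[1],.40],env.read_state()["tool_rot"]) 
k=knob(139.5,8); p,o,R=tool(k,139.5,33,.16); env.goto(p,o)
f=env.grab_frame("wrist"); cv2.imwrite("pics/w1.png",f["image"]); s=env.grab_frame("scene"); cv2.imwrite("pics/s2.png",s["image"])
print(f["position"],f["orientation"],f["fx"],"pred knob px wrist",proj(f,k),"scene",proj(s,k),"foot",proj(f,[*S,0]),proj(s,[*S,0]),env.read_state()["clock"])
for g in (f,s):
  for t in ("knob_center","hood","lens_center","stand"): print(t,[(np.round(d["xyz"],3),round(d["score"],2)) for d in env.search_frame(g,t)[:1]])
E
```

```text
[ 0.46762719 -0.27428961  0.5323862 ] [ 1.71152837e+01  3.55874916e-02 -1.30589697e+02] 419.2750596581485 pred knob px wrist [318.1932653  221.95837534] scene [336.82036627 194.34567323] foot [318.99858686 224.67076167] [369.68470005 286.09158858] 3.6667
knob_center [(array([ 0.546, -0.34 ,  0.196]), 0.9)]
hood [(array([ 0.569, -0.358,  0.307]), 0.92)]
lens_center [(array([ 0.544, -0.334,  0.197]), 0.58)]
stand []
knob_center [(array([ 0.538, -0.349,  0.172]), 0.89)]
hood [(array([ 0.569, -0.389,  0.2  ]), 0.57)]
lens_center [(array([ 0.543, -0.352,  0.175]), 0.87)]
stand [(array([ 0.577, -0.392,  0.158]), 0.92)]
```

View pics/w1.png

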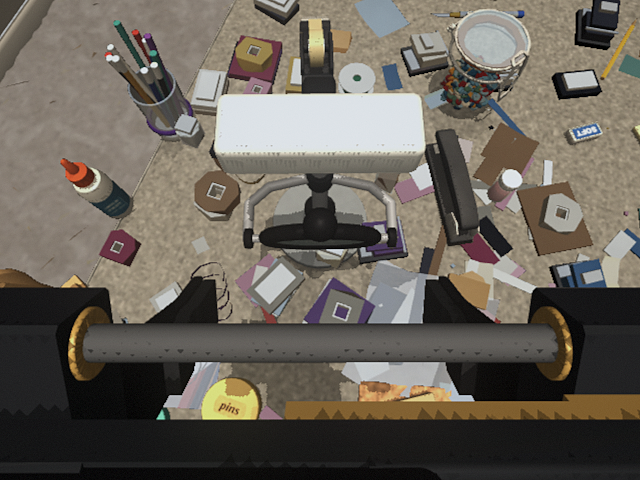

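View pics/s2.png

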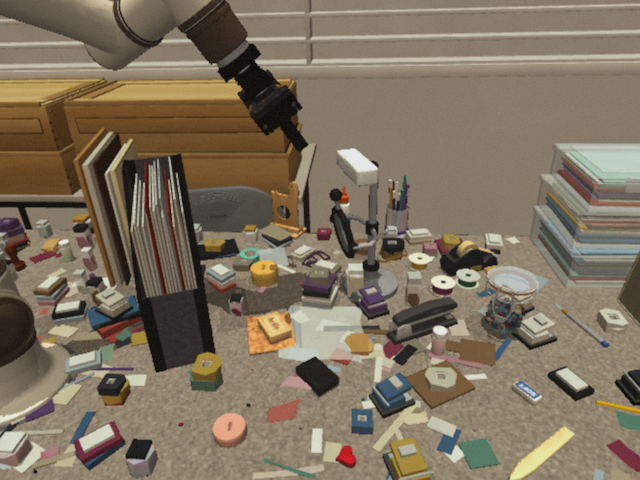

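The wrist view shows the knob at (320,222) and the hood at (320,130). The scene view shows the knob at (336,195), hood (357,165) and foot (~374,285). These agree with predictions to a few pixels, and the arm is clear of the file. Next I refine with a joint fit.

```bash
cat > fit.py <<'E'
from h import *
from scipy.optimize import least_squares
def hoodmask(f,seed):
    im=f["image"]; m=(im.min(2)>125)&(np.ptp(im.astype(int),axis=2)<35)
    m=cv2.morphologyEx(m.astype(np.uint8),cv2.MORPH_OPEN,np.ones((5,5)))
    l=cv2.connectedComponents(m)[1]; k=l[int(seed[1]),int(seed[0])]; assert k
    return (l==k)
def corners(x):
    h=hv(x[2]); l=np.cross(Z,h)
    return [np.r_[x[:2],0]+h*a+l*b+Z*c for a in(.016,.06) for b in(-.065,.065) for c in(.275,.309)]
A=np.linspace(0,2*np.pi,24,endpoint=False)
def supp(pts): return np.array([(np.asarray(pts)@[np.cos(a),np.sin(a)]).max() for a in A])
def fit(obs,x0):
    # obs: (frame, hood mask or None, knob px or None)
    def res(x):
        r=[]
        T=np.radians(x[3]); k=np.r_[x[:2],.15]+hv(x[2])*(.065+.088*np.sin(T))+Z*.088*np.cos(T)
        for f,m,kp in obs:
            if m is not None: r+=list((supp([proj(f,c) for c in corners(x)])-supp(m))/5)
            if kp is not None: r+=list((proj(f,k)-kp)*1.0)
        return np.array(r)
    s=least_squares(res,x0,loss="soft_l1",x_scale=[.01,.01,3,3]); return s.x,res(s.x)
E
python3 - <<'E'
from fit import *
np.set_printoptions(precision=3,suppress=True)
F={n:env.grab_frame(n) for n in("top","scene","wrist")}
seeds={"top":(338,172),"scene":(350,158),"wrist":(320,120)}; kp={"top":(323.3,197.8),"scene":(336,195),"wrist":(320,222)}
obs=[]
for n,f in F.items():
    m=hoodmask(f,seeds[n]); pts=np.argwhere(m)[:,::-1]; print(n,m.sum(),pts.min(0),pts.max(0)); obs.append((f,pts,np.array(kp[n])))
x,r=fit(obs,[.604,-.389,139.5,8]); print(x); print(r.reshape(3,-1))
for o in obs: print(fit([o],[.604,-.389,139.5,8])[0])
s=F["scene"]; print("foot px",proj(s,[x[0],x[1],.0]))
b=[]
for n in("top","scene"):
    for d in env.trace(F[n],"block")[:3]:
        c=np.argwhere(d["mask"]).mean(0)[::-1]; print(n,d["score"],c,plane(F[n],c,.026 if n=="top" else .02))
i=s["image"][180:340,280:440]; i=cv2.resize(i,None,fx=3.5,fy=3.5,interpolation=cv2.INTER_CUBIC); cv2.imwrite("pics/c2.png",i)
E
```

```text
top 1694 [304 143] [371 200]
scene 668 [338 148] [376 180]
wrist 14862 [192  62] [425 155]
[  0.615  -0.395 139.691  15.774]
[[ 1.179  0.68   0.284  0.227  0.267  0.288  0.29   0.014 -0.264 -0.27
  -0.23  -0.175  0.049  0.21   0.357  0.641  1.092  1.468  1.745  1.695
   1.53   1.522  1.508  1.391 -0.894 -0.903]
 [ 1.717  2.147  2.464  2.575  2.51   1.685  1.259  1.074  0.815  0.501
   0.591  0.065 -0.461 -0.354 -0.222 -0.075  0.077  0.134  0.4    0.666
   0.888  1.32   1.562  1.697  0.552  0.061]
 [-0.443 -1.088 -1.114 -0.235  0.587  1.19   1.586  1.776  1.491  1.081
   0.524 -0.997 -2.853 -2.749 -2.794 -2.648 -2.396 -1.98  -2.497  0.551
   2.958  2.266  1.42   0.453 -4.207  0.219]]
[  0.608  -0.39  141.21   10.539]
[  0.608  -0.389 134.395   9.758]
[  0.618  -0.398 138.781  18.224]
foot px [374.139 284.64 ]
top 0.76 [314.037 300.876] [ 0.354 -0.311  0.026]
top 0.59 [375.944 323.093] [ 0.3   -0.449  0.026]
scene 0.94 [317.605 376.137] [ 0.293 -0.458  0.02 ]
scene 0.8 [274.16  327.358] [ 0.354 -0.314  0.02 ]
scene 0.72 [267.508 337.625] [ 0.323 -0.322  0.02 ]
```

View pics/c2.png

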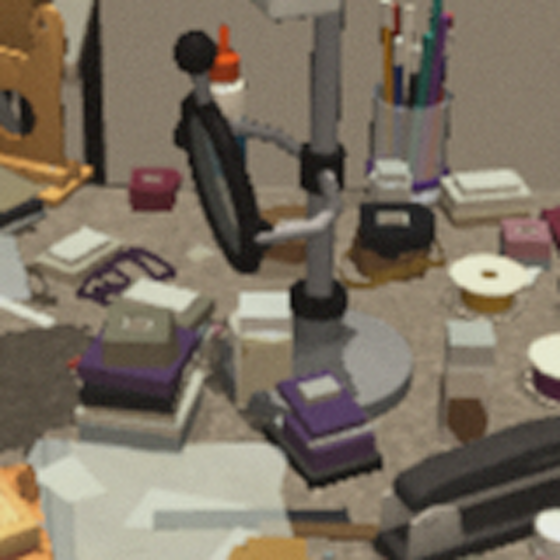

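The crop shows the knob at (336,195), the column axis at (372.6,208.6) and (370.9,265), and the foot's right edge at 397.7. I'll refit by points, leaving out the contaminated wrist mask.

```bash
python3 - <<'E'
from fit import *
np.set_printoptions(precision=3,suppress=True)
F={n:env.grab_frame(n) for n in("top","scene","wrist")}
def P(x,a,b,c): h=hv(x[2]); return np.r_[x[:2],0]+h*a+np.cross(Z,h)*b+Z*c
def res(x,use=("w","t","s","k")):
    r=[]
    T=np.radians(x[3]); k=P(x,.065+.088*np.sin(T),0,.15+.088*np.cos(T))
    W,Tp,Sc=F["wrist"],F["top"],F["scene"]
    if "w" in use:
      for uv,a,b in [((219,94),.016,-.065),((422,94),.016,.065),((214,153),.06,-.065),((426,150),.06,.065)]: r+=list(proj(W,P(x,a,b,.309))-uv)
    if "t" in use:
      for (u,v),a,b in [((217,60),.016,-.065),((363,168),.016,.065),((330,220),.06,.065),((183,108),.06,-.065)]: r+=list(proj(Tp,P(x,a,b,.309))-(235+u/2.66,120+v/2.66))
    if "s" in use:
      q0,q1=proj(Sc,P(x,0,0,.05)),proj(Sc,P(x,0,0,.2))
      for u,v in [(372.6,208.6),(370.9,265)]: r.append(2*(q0[0]+(q1[0]-q0[0])*(v-q0[1])/(q1[1]-q0[1])-u))
      r.append(max(proj(Sc,np.r_[x[:2],.012]+.062*hv(d))[0] for d in range(0,360,5))-397.7)
    for f,kp in [(Tp,(323.3,197.8)),(Sc,(336,194.9)),(W,(320,222))]: r+=list(proj(f,k)-kp)
    return np.array(r)
for use in ("wts","ts","w","t","s"):
    s=least_squares(res,[.606,-.39,140,9],args=(use,),loss="soft_l1",x_scale=[.01,.01,3,3]); print(use,s.x,res(s.x,use))
    x=s.x;d=np.array([.355,-.311])-x[:2];print("  knob",P(x,.065+.088*np.sin(np.radians(x[3])),0,.15+.088*np.cos(np.radians(x[3]))),"need",np.degrees(np.arctan2(d[1],d[0])),np.degrees(np.arctan2(.134,np.linalg.norm(d)-.065)))
E
```

```text
wts [  0.604  -0.39  140.253   8.886] [-4.189 -2.989  1.275 -5.368 -3.702  1.517  3.624  1.899 -0.307 -2.423
  3.014  0.455  0.224  0.248 -2.815 -1.68   0.217 -0.362  0.154  0.211
  0.218  0.667 -0.199  0.405  0.198]
  knob [ 0.544 -0.339  0.237] need 162.52306373586558 34.29438975621778
ts [  0.604  -0.389 140.281   8.776] [-0.42  -2.366  2.922  0.485  0.141  0.286 -2.919 -1.616  0.022 -0.544
  0.063  0.182  0.198  0.653 -0.223  0.32   0.198]
  knob [ 0.544 -0.339  0.237] need 162.5583965788257 34.31107340284536
w [  0.605  -0.39  140.15    9.107] [-4.243 -3.634  1.142 -5.691 -3.89   0.805  3.349  1.543  0.144  0.161
  0.648 -0.209  0.169  0.2  ]
  knob [ 0.544 -0.339  0.237] need 162.50055079777343 34.24822353627289
t [  0.604  -0.388 140.739   8.163] [-1.145 -1.887  2.548  0.522 -0.074  0.443 -3.495 -1.014  0.175  0.204
  0.635 -0.281  0.342  0.191]
  knob [ 0.544 -0.339  0.237] need 162.76258469847517 34.40263500901893
s [  0.608  -0.388 142.31    9.785] [ 0.246 -0.335  0.118  0.085  0.098  0.647 -0.169 -0.086  0.204]
  knob [ 0.544 -0.339  0.237] need 163.0586250500752 33.95498917309699
```

```bash
sed -i 's/^S=np.array.*; Z/S=np.array([.604,-.3895]); Z/' h.py; python3 - <<'E'
from h import *
h0,t0,h1,t1,B,L=140.2,9,162.5,34.3,.006,33
k=knob(h0,t0); print(clear(k,h0,tool(k,h0,L)[2],B))
env.gripper_to(.6,12)
p,o,_=tool(k,h0,L,.12); print(env.move_straight(p,o))
p,o,_=tool(k,h0,L,B); print("hit",env.move_straight(p,o,rate=.06,force_limit=8),env.read_state()["force"])
env.gripper_to(0,12); s=env.read_state(); print(s["opening"]*87,s["finger_force"],s["force"])
if .2<s["opening"]<.4:
  for i in range(1,9):
    a=i/8; hd,tl=h0+(h1-h0)*a,t0+(t1-t0)*a
    p,o,_=tool(knob(hd,tl),hd,L,B); env.move_straight(p,o,rate=.03); s=env.read_state(); print(i,np.round(s["force"],1),round(s["opening"]*87,1))
s=env.read_state();print(s["clock"],s["position"],p)
f=env.grab_frame("scene");cv2.imwrite("pics/s3.png",f["image"])
E
```

```text
0.01836051162144338
False
hit False [ 0.68059197 -0.62661491  0.30586982]
24.438559744684618 12.000119537115097 [0.67952576 1.20502577 1.43665917]
1 [ 0.4  0.4 -0.2] 25.2
2 [ 0.3  0.  -1.4] 24.8
3 [ 1.7  1.3 -2. ] 24.8
4 [ 1.1 -0.6 -2.9] 25.1
5 [ 2.4 -0.9 -4.2] 25.2
6 [ 3.  -1.1 -4.8] 25.2
7 [ 4.7 -1.8 -5.5] 24.6
8 [ 5.8 -1.  -5.3] 24.8
11.35 [ 0.50157715 -0.35732391  0.21171021] [ 0.50146591 -0.35717112  0.21179393]
```

```bash
cat > look.py <<'E'
from fit import *
import sys
np.set_printoptions(precision=3,suppress=True)
s=env.grab_frame("scene"); w=env.grab_frame("wrist"); t=env.grab_frame("top")
k=knob(162.5,34.3)
tag=sys.argv[1]
ims=[]
for n,f in(("s",s),("w",w),("t",t)):
    u=proj(f,k); print(n,"pred knob",u)
    x0,y0=np.clip(int(u[0])-65,0,510),np.clip(int(u[1])-65,0,350); print(" crop origin",x0,y0,"scale 2")
    ims.append(cv2.resize(f["image"][y0:y0+130,x0:x0+130],None,fx=2,fy=2,interpolation=cv2.INTER_CUBIC))
    print([(np.round(d["xyz"],3),round(d["score"],2)) for d in env.search_frame(f,"knob_center")[:1]])
cv2.imwrite(f"pics/look{tag}.png",np.hstack(ims))
E
python3 - <<'E'
from h import *
env.gripper_to(.6)
p,o,_=tool(knob(162.5,34.3),162.5,33,.14); env.move_straight(p,o,rate=.1); print(env.read_state()["clock"],env.read_state()["force"])
E
python3 look.py 1
```

```text
13.6667 [ 0.13379101 -0.55928573 -0.04673701]
s pred knob [329.964 211.95 ]
 crop origin 264 146 scale 2
[(array([ 0.515, -0.369,  0.167]), 0.71)]
w pred knob [318.493 226.991]
 crop origin 253 161 scale 2
[]
t pred knob [332.556 224.533]
 crop origin 267 159 scale 2
[(array([ 0.536, -0.367,  0.162]), 0.85)]
```

View pics/look1.png

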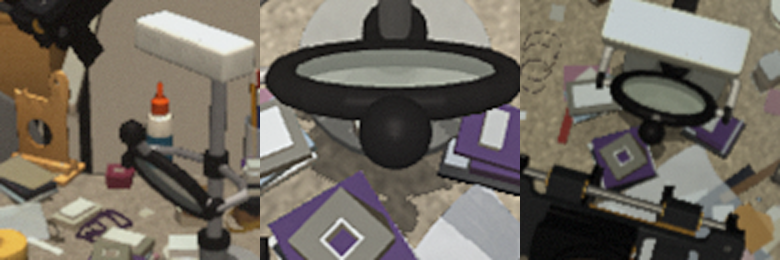

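The knob is at scene (329,211), wrist (320.5,226.5) and top (332.5,224.5). That is within about 2 px of the prediction for the aimed pose. One numeric fit before hand-in.

```bash
python3 - <<'E'
from fit import *
np.set_printoptions(precision=3,suppress=True)
t=env.grab_frame("top");s=env.grab_frame("scene");w=env.grab_frame("wrist")
K=[(s,(329,211)),(w,(320.5,226.5)),(t,(332.5,224.5))]
m=hoodmask(t,(520//2*0+(675-520)/2+267,38/2+159)); P=rect(m,t,.309); e=max([P[1]-P[0],P[2]-P[1]],key=np.linalg.norm)
hd=np.degrees(np.arctan2(e[0],-e[1]))%180; print("hood heading",hd,"center",P.mean(0)[:2],"S",P.mean(0)[:2]-.038*hv(hd)[:2])
r=least_squares(lambda x:np.concatenate([proj(f,knob(*x))-u for f,u in K]),[162,34],loss="soft_l1"); h,tl=r.x; print("heading,tilt",r.x)
for d in env.trace(t,"block")[:2]:
    c=np.argwhere(d["mask"]).mean(0)[::-1]; print(c,plane(t,c,.026))
for d in env.trace(s,"block")[:3]:
    c=np.argwhere(d["mask"]).mean(0)[::-1]; print("s",c,plane(s,c,.02))
R=.065+.134/np.tan(np.radians(tl)); print("aim",S+hv(h)[:2]*R)
k3=least_squares(lambda X:np.concatenate([proj(f,X)-u for f,u in K]),knob(h,tl)).x; print("knob",k3,knob(h,tl))
E
```

```text
hood heading 162.48629606592937 center [ 0.568 -0.378] S [ 0.604 -0.389]
heading,tilt [163.059  33.846]
[377.978 323.747] [ 0.299 -0.454  0.026]
[437.979 241.937] [ 0.48  -0.601  0.026]
s [274.198 327.227] [ 0.354 -0.313  0.02 ]
s [317.559 375.798] [ 0.294 -0.457  0.02 ]
s [263.938 273.05 ] [ 0.494 -0.17   0.02 ]
aim [ 0.351 -0.312]
knob [ 0.494 -0.356  0.226] [ 0.495 -0.356  0.223]
```

```bash
python3 -c "
from workcell import env
print(env.close_job())"
```

```text
the job is handed in; nothing more can be done
None
```

The magnifier is aimed at the wooden stamp block: by camera measurement its line of sight passes about 4 mm from the block's middle. The knob is released, the block has not moved, and the job is handed in; I did not re-measure the tin, vial or tape roll.

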